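Screw the filter cap onto the drain pump

TASK

A washer's drain pump stands on the table with its leaning neck open, and its big round filter cap lies beside it. Set the cap squarely on the neck so that its lugs rest up on the ledge, turn it backwards (anticlockwise) until it drops into the thread, then screw it clockwise to the stop so that it is fully down, and let go. Leave the drain coupling and the tape roll where they stand.

Things in the scene. Friction and masses are not known exactly. Their poses are not given: they have to be found in the camera images.
- cap_grip (a point): Centre of the grip bar on the loose filter cap, on the cap's axis, 53 mm above its lower edge. z: the cap's axis, out of the bar; x: along the bar. Bar: 62 mm long, 16 mm thick, flat sides, rising 34 mm from the cap's flat top; this point is 21 mm above that top, 13 mm below the bar's top. Cap about 140 g, right way up on the table.
- cap: The filter cap: an inverted grey cup, outside 80 mm across, 32 mm high, ribbed skirt of inner diameter 72 mm, the bar on top (66 mm high in all). Origin: middle of its lower edge; axes as cap_grip. Inside the lower edge are two lugs, at +x and -x (in line with the bar), 14 mm wide, 6 mm high, reaching in to 28 mm from the axis; half a turn makes no difference.
- neck_mouth (a point): Middle of the fixed pump's neck, level with the top of its outer ledge (68 mm across). z: neck axis, outwards, leaning 30 deg from vertical to the pump's front (roughly at the robot). Neck 51 mm across inside the ledge, rising 7 mm above it, bevelled. x: line of the cap's bar when home. Grip point's height along z: 53 mm lugs on ledge, 41-43 dropped in notches, 36-37.5 home.
- neck_notch (a point): Centre of one of the ledge's two notches (the other is opposite), 31 mm from the axis, at ledge height, 75 deg anticlockwise of the neck's x (from x to y, seen at the mouth). 34 deg wide. Same axes as neck_mouth. Lugs rest on the ledge with the bar from -60 to 45 deg of x. Through the notches they drop 12 mm. Cap has 2 mm side play on the neck.
- neck_post (a point): Top of the post at the far (anticlockwise) side of that notch, 6 mm above the ledge (one at each notch, 97 deg from the neck's x): it stops a lug over its notch, bar at 79 deg. From there, clockwise only, the lugs run under the ledge in a slanting groove (1.5 mm play), 5 mm down in 75 deg of turn, to a hard stop with the bar at -2 deg. The cap does not unscrew by itself.
- coupling_mid (a point): Centre of a loose white drain coupling (upright tube, 42 mm across, 50 mm high). Bystander.
- tape_mid (a point): Centre of a loose roll of black tape lying flat (62 mm across, 19 mm high). Bystander.
Things that resemble listed ones, but are neither listed nor needed, are in the scene too. Leave any blue look-alike of the cap alone.

How it is judged (in metres and radians):
On the way, in this order (a step that is already met when the one before it is completed fails the run):
1. the cap sits squarely on the neck with its lugs up on the ledge, not over the notches (z of cap_grip in the frame of neck_mouth between 0.0505 and 0.0565 m and x of cap_grip in the frame of neck_mouth between -0.006 and 0.006 m and y of cap_grip in the frame of neck_mouth between -0.006 and 0.006 m and angle between the z axis of cap_grip and the z axis of neck_mouth, either way round below 0.12 rad and angle between the x axis of cap_grip and the x axis of neck_mouth, either way round below 1.12 rad), for 0.2 s.
2. turned backwards, the cap has dropped through the notches into the thread (z of cap_grip in the frame of neck_mouth below 0.0445 m and angle between the x axis of cap_grip and the x axis of neck_mouth, either way round above 1 rad), for 0.1 s.
At the end, for the whole second after the job is handed in: The cap is screwed home on the neck: its grip point at most 38.8 mm above the neck's frame along the neck's axis and within 5 mm of that axis, its axis within 7 degrees of the neck's, its bar within 12 degrees of the home direction, at rest and released (z of cap_grip in the frame of neck_mouth below 0.0388 m and x of cap_grip in the frame of neck_mouth between -0.005 and 0.005 m and y of cap_grip in the frame of neck_mouth between -0.005 and 0.005 m and angle between the z axis of cap_grip and the z axis of neck_mouth, either way round below 0.12 rad and angle between the x axis of cap_grip and the x axis of neck_mouth, either way round below 0.21 rad and linear speed of cap below 0.02 m/s); the robot touches nothing.
It fails at once if the drain coupling or the tape roll is shifted by more than 30 mm (distance of any of coupling_mid, tape_mid from where it was at the start of the episode above 0.03 m).
It also fails if it takes over 51 s, if anything falls off the work surface, if the arm or the gripper's body presses on something with over 40 N, if the wrist force passes 120 N, or if a joint passes its speed limit or range.

ROBOT

A 6-joint arm with a two-finger parallel gripper is mounted at the origin on a cart in front of the work surface, level with it; the furniture and walls round the work are solid. World frame = base frame: x ahead of the robot, y to its left, z up, the work surface at z = 0. Lengths are in m, angles in degrees, forces in N, time in s.
With the tool pointing down it reaches from about 0.375 to 0.9 m from the base axis. Payload 3.1 kg.
Tool frame: the origin (TCP) lies at the very end of the fingers, on their centre line; the grasp point (between the pads) lies 19 mm behind it (grip_point_offset is the distance from the TCP to the grasp point, in m); y points along the fingers, x is the direction in which the jaws open and shut, and the axes are right-handed (so a half turn about y gives the same grasp; the last joint's range is limited). The gripper opens to 87 mm and grips with 3 to 60 N. Pads are 19 mm wide; open, the fingers measure 117 mm over their backs; the gripper's body (75 mm by 190 mm) begins 51 mm behind the grasp point.
Start: joints at [-81.331, 30.224, 82.088, -0, 67.689, -10.227], TCP at [0.202, -0.591, 0.223] pointing down, gripper open.
Joint ranges: [-176.69, 176.69], [-43.24, 126.21], [12.49, 139.97], [-82, 262], [0, 151.66], [-163.58, 163.58]. Speed limits (degrees/s): [159.86, 159.86, 180, 180, 180, 180].

INTERFACE

Orientations are given as a 3x3 rotation matrix whose columns are the frame's x, y, z axes.
In Python, from rig import * gives the robot as it stands.
- The arm moves only by the tool send_rows, never from a script. Its argument "moves" is text: rows parted by semicolons, each of 5 numbers parted by spaces: the finger opening in mm, from 0 to 87, then the shift along the tool's x, y, z in mm, then the turn about the tool's y in degrees. In form: fingers dx dy dz yaw; .... A call has 1 to 20 rows; each row shifts and turns the commanded pose from where the row before left it, along the tool's axes as they then stand; what a row does not reach is not made up. A row lasts 1/12 s, in which the tool goes at most 41.7 mm and 7.16 degrees, less where a joint would pass 70% of its speed; a pose out of reach is approached as far as the arm can. A call is refused whole if a number of a shift passes 41.7 or a number of a turn 7.16, either way. A call with a gripper value outside its range is refused whole. The fingers move at their own pace and stop on an object; the grip force is fixed at half the most. Time passes only in rows, so rows that do not move let the fingers close. It gives the time, the measured TCP pose, the force and the opening at its end, in the units of the state.
- read_state(): the state, without advancing time (a new reading comes with each control period).
- capture(name): name is "scene" or "top" or "wrist"; returns a dict with "image" (384x512x3 uint8, blue, green, red), "z_map" (384x512 float32, m along the optical axis (not along the pixel's ray), 0 where there is no reading), "mtx" (3x3 intrinsics, pixels), "origin" and "rotation" of the camera in the world; the wrist camera has in their place "tool_from_camera" (4x4, takes a point from camera to tool coordinates, whose origin is the TCP and whose axes are the tool frame's). Camera axes: x right, y up, looking along -z (the intrinsics and any distortion apply to the point x, -y, -z); pixel columns grow to the right and rows downward; lengths in m; the calibration is good to about 2 mm. A picture is of the moment at which its call begins: read the wrist's pose just before it.
- hand_in(): hands the job in, once; it reports no verdict.
Trained networks look in a picture, given as the dict that the camera call returned (one of the last four; its "shot" number tells which), for a name from the list of things; names that differ only in an ending like _2 or _b are one class to them, and where a whole thing is asked for, a point or a joint stands for the part that bears it (a point fixed in the world has none). Each returns a list of dicts, best first, with "p" (0 to 1); they miss things now and then, are a little off and sometimes report something else, mostly with a low value. They report only what shows in the picture. A call takes as long as a camera call. They do not tell look-alikes from the thing itself.
- search_frame(picture, name): "bbox" ([left, top, right, bottom] in pixels, round what is visible of it).
- masks_of(picture, name): "region" (384x512 bool, what is visible of it) and "bbox" ([left, top, right, bottom] in pixels, round what is visible of it).
- mark_of(picture, name): "pixel" ([row, column] in pixels: a listed point, or the origin of a listed thing).
The state is a dict: "time_s": time; "joint_positions": joint angles; "qvel": joint speeds; "tau": joint torques, N m; "position": TCP position; "tcp_rot": TCP orientation; "force": force on the tool from outside, world axes, zero at the start; "moment": the same for the moment, N m; "opening": opening from 0.0 (shut) to 1.0 (fully open).
Only numpy, scipy, OpenCV 4.12 (cv2) and the standard library are available. Lean on these libraries where they do the work, as an engineer would, in place of code of your own. Each camera call takes 0.05 s, during which the arm holds its last target. There are 200 camera calls.

## Working session

There is one attempt and no reset: what is moved stays moved. The work goes in short steps, Python scripts to look and compute and a tool call to move; the robot and the scene stay as the last step left them, time stands still between calls to the robot, and variables do not carry over. Pictures are saved under pics/ and viewed, about 8 in all and at most 12, crops included, and the job is handed in when it is done.

Besides the shell and the picture viewer there is one more tool, called after "Call:" by a JSON object that holds its "method" and its "body". send_rows: Moves the arm, as the interface text tells. Its arguments: {"type":"object","properties":{"moves":{"type":"string"}},"required":["moves"]}

```bash
ls; mkdir -p pics; cat > h.py <<'E'
from rig import *
import numpy as np, cv2
def cam(p,st=None):
    if 'origin' in p: return np.array(p['rotation']),np.array(p['origin'])
    T=np.array(p['tool_from_camera']); R=np.array(st['tcp_rot']); t=np.array(st['position'])
    return R@T[:3,:3], R@T[:3,3]+t
def cloud(p,st=None):
    R,o=cam(p,st); K=np.array(p['mtx']); z=p['z_map']; v,u=np.mgrid[:z.shape[0],:z.shape[1]]
    c=np.stack([(u-K[0,2])/K[0,0]*z,-(v-K[1,2])/K[1,1]*z,-z],-1)
    w=c@R.T+o; w[z<=0]=np.nan; return w
def proj(p,X,st=None):
    R,o=cam(p,st); K=np.array(p['mtx']); c=(np.atleast_2d(X)-o)@R
    return np.stack([K[0,0]*c[:,0]/-c[:,2]+K[0,2], -K[1,1]*c[:,1]/-c[:,2]+K[1,2]],-1)
E
python3 - <<'E'
from h import *
np.set_printoptions(precision=4,suppress=True)
s=read_state();print(s)
ims=[]
for n in ['scene','top']:
    p=capture(n);cv2.imwrite(f'pics/{n}0.png',p['image']);w=cloud(p);np.save(f'{n}.npy',w)
    ims.append(p['image'])
    print(n,p.keys(),p['origin'])
    for k in ['cap_grip','neck_mouth','neck_notch','neck_post','coupling_mid','tape_mid']:
        for d in mark_of(p,k)[:3]:
            r,c=map(int,d['pixel']);print(k,round(d['p'],2),d['pixel'],w[r,c])
cv2.imwrite('pics/both.png',cv2.resize(np.vstack(ims),None,fx=0.78,fy=0.78))
E
```

```text
pics
{'time_s': 0.0, 'joint_positions': array([-81.3309,  30.278 ,  82.1589,  -0.0002,  67.6896, -10.2276]), 'qvel': array([ 0.0763,  0.0228, -0.02  ,  0.0263, -0.003 ,  0.1107]), 'tau': array([  0.0004, -44.0045, -17.6591,   0.0635,   0.0584,  -0.0002]), 'position': array([ 0.2023, -0.5905,  0.2216]), 'tcp_rot': array([[ 0.3239, -0.0003,  0.9461],
       [-0.9461,  0.0022,  0.3239],
       [-0.0022, -1.    ,  0.0004]]), 'force': array([-0.1374,  0.5999, -0.1955]), 'moment': array([-0.0058,  0.0347,  0.0134]), 'opening': 0.9982021257622812}
scene dict_keys(['image', 'z_map', 'mtx', 'origin', 'rotation', 'shot']) [0.1521 0.8639 0.7198]
cap_grip 0.88 [222.5, 247.7] [0.4853 0.2198 0.0657]
cap_grip 0.61 [273.3, 239.9] [0.4326 0.3599 0.0644]
neck_mouth 0.87 [141.9, 238.2] [0.6029 0.0343 0.1436]
neck_mouth 0.44 [149.8, 235.1] [0.598  0.0602 0.136 ]
neck_notch 0.82 [148.4, 233.0] [0.6045 0.0585 0.1362]
neck_post 0.98 [149.8, 237.9] [0.5905 0.0635 0.14  ]
neck_post 0.7 [273.9, 238.1] [0.4349 0.3599 0.0633]
coupling_mid 0.91 [229.4, 198.4] [0.5847 0.2702 0.0462]
coupling_mid 0.55 [147.2, 236.3] [0.5971 0.0561 0.1398]
tape_mid 0.84 [242.4, 300.6] [0.3747 0.166  0.0025]
top dict_keys(['image', 'z_map', 'mtx', 'origin', 'rotation', 'shot']) [0.3757 0.2006 0.9686]
cap_grip 0.67 [180.5, 236.7] [0.4877 0.2111 0.0598]
cap_grip 0.56 [208.2, 171.3] [0.4313 0.3491 0.0645]
neck_mouth 0.64 [116.8, 324.6] [0.6004 0.0332 0.1437]
neck_notch 0.7 [112.3, 311.7] [0.6122 0.0567 0.1328]
neck_post 0.56 [121.8, 311.1] [0.5919 0.0587 0.1401]
coupling_mid 0.58 [135.5, 217.7] [ 0.6013  0.2532 -0.0033]
tape_mid 0.62 [230.5, 252.8] [0.3811 0.1786 0.0007]
```

View pics/both.png

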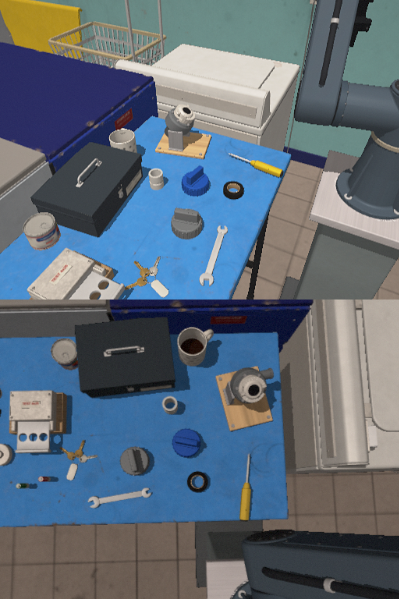

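```bash
python3 - <<'E'
from h import *
a=cv2.imread('pics/top0.png')[90:240,140:360]
cv2.imwrite('pics/tc.png',cv2.resize(a,None,fx=3.5,fy=3.5,interpolation=cv2.INTER_CUBIC))
E
```

```text
(no output)
```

View pics/tc.png

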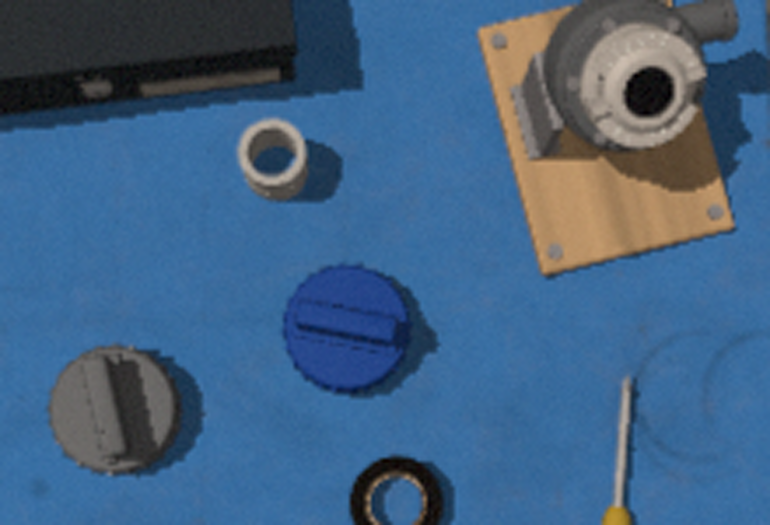

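Candidate caps in the top view are the blue one at (181,237) and the grey one at (208,171). The grey one matches "grey cup", and the crop confirms it with its ribbed skirt, bar and grey colour. The neck is at (117,325). The tool can only yaw, so the 30° tilt has to come from hooking a lug behind the neck and pivoting the cap in the jaws.

```bash
python3 - <<'E'
from h import *
np.set_printoptions(precision=4,suppress=True)
for n in ['top','scene']:
    w=np.load(n+'.npy'); im=cv2.imread(f'pics/{n}0.png').astype(int)
    f=w.reshape(-1,3); col=im.reshape(-1,3)
    near=np.hypot(f[:,0]-.432,f[:,1]-.355)<.05
    q=f[near&(f[:,2]>.057)]; c=q[:,:2]; 
    r=cv2.minAreaRect((c*1000).astype(np.float32)); print(n,'bar',len(q),r,np.median(q[:,2]))
    q=f[near&(f[:,2]>.024)&(f[:,2]<.04)]; print(' disc',len(q),cv2.minEnclosingCircle((q[:,:2]*1000).astype(np.float32)),np.median(q[:,2]))
    # board: wood colour
    m=(abs(f[:,0]-.6)<.15)&(abs(f[:,1]-.05)<.15)&(f[:,2]<.03)&(col[:,2]>col[:,0]+30)
    print(' board',m.sum(),cv2.minAreaRect((f[m][:,:2]*1000).astype(np.float32)),np.median(f[m][:,2]))
    # light neck
    m=(np.linalg.norm(f-[.6,.035,.14],axis=1)<.045)&(col.min(1)>115)
    q=f[m]; 
    # ransac plane
    rng=np.random.default_rng(0);best=0
    for _ in range(2000):
        a=q[rng.choice(len(q),3,False)];nn=np.cross(a[1]-a[0],a[2]-a[0]);l=np.linalg.norm(nn)
        if l<1e-5: continue
        nn/=l; 
        if nn[2]<0: nn=-nn
        if abs(np.degrees(np.arccos(nn[2]))-30)>8: continue
        d=abs((q-a[0])@nn)<.0012
        if d.sum()>best: best=d.sum();B=d;N=nn
    p=q[B];c=p.mean(0);N=np.linalg.svd(p-c)[2][2];N*=np.sign(N[2])
    print(' neck',len(q),best,'c',c,'N',N,'tilt',np.degrees(np.arccos(N[2])),'az',np.degrees(np.arctan2(N[1],N[0])))
    h=(q-c)@N;print(' hist',np.histogram(h*1000,bins=np.arange(-20,20,2)))
E
```

```text
top bar 227 ((436.18560791015625, 352.61956787109375), (61.12449264526367, 16.381244659423828), 12.974885940551758) 0.0639057188397576
 disc 809 ((436.51861572265625, 352.1525573730469), 41.024200439453125) 0.03227474680352149
 board 2177 ((652.0594482421875, 49.577545166015625), (269.36279296875, 153.22210693359375), 22.02642059326172) 0.012621350397031939
 neck 667 160 c [0.6071 0.0322 0.1377] N [-0.4813 -0.0914  0.8718] tilt 29.33380141023125 az -169.25203341908815
 hist (array([  6,  19,  15,  21,  17,   4,   7,  11,  46, 136,  98,  66,  85,
        97,  35,   2,   0,   0,   0]), array([-20, -18, -16, -14, -12, -10,  -8,  -6,  -4,  -2,   0,   2,   4,
         6,   8,  10,  12,  14,  16,  18]))
scene bar 248 ((436.66436767578125, 354.9533386230469), (62.02524948120117, 17.57746696472168), 11.261822700500488) 0.0643617644215026
 disc 638 ((436.0304870605469, 355.2710266113281), 40.96504592895508) 0.0329340727988231
 board 1306 ((612.5722045898438, 37.88467025756836), (169.40887451171875, 130.349365234375), 12.782598495483398) 0.013102249770492569
 neck 421 91 c [0.6049 0.0392 0.1374] N [-0.4769 -0.1033  0.8729] tilt 29.2075124276451 az -167.78103432814214
 hist (array([23, 24, 16, 20, 17, 10,  4, 11, 30, 61, 65, 25, 38, 49, 16,  0,  0,
        0,  0]), array([-20, -18, -16, -14, -12, -10,  -8,  -6,  -4,  -2,   0,   2,   4,
         6,   8,  10,  12,  14,  16,  18]))
```

```bash
python3 - <<'E'
from h import *
np.set_printoptions(precision=3,suppress=True,linewidth=150)
f=np.vstack([np.load(n+'.npy').reshape(-1,3) for n in ['top','scene']])
f=f[np.isfinite(f[:,0])]
print('cols y',np.arange(-.7,.5,.1))
for x in np.arange(.1,.9,.1):
    print(round(x,1),np.array([max(f[(abs(f[:,0]-x-.05)<.05)&(abs(f[:,1]-y-.05)<.05)][:,2],default=-9) for y in np.arange(-.7,.5,.1)]))
p=capture('wrist');print(p['tool_from_camera'],p['mtx'])
R=np.array([[.208,0,.978],[-.978,0,.208],[0,-1,0]]).T
d=np.array([.5,0.0,.36])-read_state()['position'];print(d)
r0=read_state()['tcp_rot'];print('tool-frame d',np.array(r0).T@d*1000)
E
```

```text
cols y [-0.7 -0.6 -0.5 -0.4 -0.3 -0.2 -0.1 -0.   0.1  0.2  0.3  0.4]
0.1 [-0.903  0.392  0.338 -0.9   -0.906  0.005  0.507  0.445  0.006 -0.907 -0.908 -0.907]
0.2 [-0.904  0.391 -0.902 -0.902 -0.904  0.476  0.556  0.483  0.276  0.006  0.005  0.006]
0.3 [-0.007 -0.006 -0.007 -0.006 -0.006 -0.008  0.006  0.032  0.024  0.023  0.035  0.014]
0.4 [0.003 0.003 0.001 0.071 0.128 0.116 0.006 0.022 0.067 0.069 0.069 0.006]
0.5 [0.019 0.018 0.018 0.071 0.128 0.109 0.02  0.147 0.036 0.055 0.006 0.006]
0.6 [0.019 0.019 0.018 0.019 0.129 0.113 0.145 0.155 0.019 0.096 0.096 0.097]
0.7 [0.019 0.017 0.019 0.018 0.129 0.113 0.015 0.015 0.095 0.097 0.119 0.118]
0.8 [0.018 0.019 0.019 0.018 0.129 0.144 0.144 0.144 0.144 0.144 0.145 0.155]
[[ 1.    -0.     0.001 -0.   ]
 [ 0.001  0.261 -0.965 -0.162]
 [ 0.     0.965  0.261  0.071]
 [ 0.     0.     0.     1.   ]] [[341.395   0.    259.661]
 [  0.    341.395 198.192]
 [  0.      0.      1.   ]]
[0.298 0.591 0.137]
tool-frame d [-463.042 -137.446  473.036]
```

Call:
{"method": "send_rows", "body": {"moves": "87 -23 -3 29.2 0;87 -23 -3 29.2 0;87 -23 -3 29.2 0;87 -23 -3 29.2 0;87 -23 -3 29.2 0;87 -23 -3 29.2 0;87 -23 -3 29.2 0;87 -23 -3 29.2 0;87 -23 -3 29.2 0;87 -23 -3 29.2 0;87 -23 -3 29.2 0;87 -23 -3 29.2 0;87 -23 -3 29.2 0;87 -23 -3 29.2 0;87 -23 -3 29.2 0;87 -23 -3 29.2 0;87 -23 0 29.2 0;87 -23 0 29.2 0;87 -23 0 29.2 0;87 -24 0 29.2 7"}}

```text
time_s: 2.42
position: [0.6064, 0.0357, 0.2707]
tcp_rot: [[0.205, 0.0, 0.979], [-0.979, -0.0, 0.205], [0.0, -1.0, 0.0]]
force: [1.0, -0.7, -0.3]
opening: 1.002
```

Call:
{"method": "send_rows", "body": {"moves": "87 0 0 0 0;87 0 0 0 0"}}

```text
time_s: 2.58
position: [0.6062, 0.0358, 0.2703]
tcp_rot: [[0.211, -0.0, 0.978], [-0.978, -0.0, 0.211], [0.0, -1.0, -0.0]]
force: [-0.8, -0.1, -0.9]
opening: 1.0
```

```bash
cat > neck.py <<'E'
from h import *
import sys
np.set_printoptions(precision=4,suppress=True)
s=read_state();p=capture('wrist');w=cloud(p,s);tag=sys.argv[1]
print(s['position'],s['tcp_rot'],s['joint_positions'])
np.save(f'{tag}.npy',w);cv2.imwrite(f'pics/{tag}.png',p['image'])
f=w.reshape(-1,3);col=p['image'].reshape(-1,3).astype(int)
for k in ['neck_mouth','neck_notch','neck_post']:
    for d in mark_of(p,k)[:3]:
        r,c=map(int,d['pixel']);print(k,round(d['p'],2),d['pixel'],w[r,c])
az=np.radians(-167.5);N=np.array([.5*np.cos(az),.5*np.sin(az),.866])
m=np.linalg.norm(f-[.6,.035,.14],axis=1)<.05
q=f[m];h=q@N;print('hist',*[(round(a*1000),b) for a,b in zip(np.histogram(h,bins=60)[1],np.histogram(h,bins=60)[0])])
E
python3 neck.py w1
```

```text
[0.6062 0.0358 0.2703] [[ 0.2106 -0.0001  0.9776]
 [-0.9776 -0.0002  0.2106]
 [ 0.0002 -1.     -0.0001]] [-7.1413 26.0184 81.5276 -0.0143 72.4552 70.7077]
neck_mouth 0.93 [192.7, 263.4] [0.6059 0.0333 0.1457]
neck_notch 0.68 [182.4, 227.7] [0.6036 0.0664 0.1266]
neck_post 0.58 [200.7, 226.4] [0.5899 0.0636 0.1382]
hist (-206, np.int64(1)) (-205, np.int64(7)) (-205, np.int64(10)) (-204, np.int64(10)) (-204, np.int64(14)) (-203, np.int64(52)) (-203, np.int64(147)) (-202, np.int64(321)) (-201, np.int64(266)) (-201, np.int64(106)) (-200, np.int64(52)) (-200, np.int64(81)) (-199, np.int64(98)) (-199, np.int64(114)) (-198, np.int64(95)) (-197, np.int64(41)) (-197, np.int64(48)) (-196, np.int64(42)) (-196, np.int64(31)) (-195, np.int64(27)) (-195, np.int64(26)) (-194, np.int64(36)) (-193, np.int64(39)) (-193, np.int64(37)) (-192, np.int64(17)) (-192, np.int64(15)) (-191, np.int64(11)) (-191, np.int64(22)) (-190, np.int64(23)) (-189, np.int64(14)) (-189, np.int64(22)) (-188, np.int64(18)) (-188, np.int64(31)) (-187, np.int64(31)) (-187, np.int64(29)) (-186, np.int64(29)) (-185, np.int64(42)) (-185, np.int64(25)) (-184, np.int64(41)) (-184, np.int64(40)) (-183, np.int64(28)) (-183, np.int64(56)) (-182, np.int64(178)) (-182, np.int64(414)) (-181, np.int64(390)) (-180, np.int64(131)) (-180, np.int64(57)) (-179, np.int64(48)) (-179, np.int64(75)) (-178, np.int64(82)) (-178, np.int64(85)) (-177, np.int64(75)) (-176, np.int64(82)) (-176, np.int64(110)) (-175, np.int64(150)) (-175, np.int64(312)) (-174, np.int64(426)) (-174, np.int64(374)) (-173, np.int64(137)) (-172, np.int64(15))
```

View pics/w1.png

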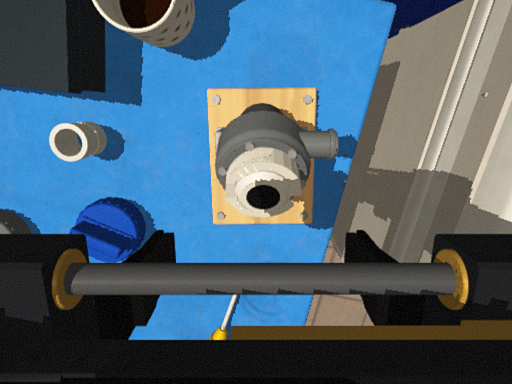

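Both planes show clearly: the ledge at −181.5 mm and the rim 7 mm above it, which matches the description. Next I fit the centre, axis and notch angle.

```bash
python3 - <<'E'
from h import *
from scipy.optimize import least_squares
np.set_printoptions(precision=4,suppress=True)
f=np.load('w1.npy').reshape(-1,3);f=f[np.linalg.norm(f-[.6,.035,.14],axis=1)<.05]
az=np.radians(-167.5);N=np.array([.5*np.cos(az),.5*np.sin(az),.866])
for _ in range(4):
    h=f@N
    if _==0: hl,hr=-.1813,-.174
    a=f[abs(h-hl)<.0012];b=f[abs(h-hr)<.0012]
    M=np.vstack([a-a.mean(0),b-b.mean(0)]);N=np.linalg.svd(M,full_matrices=False)[2][2];N*=np.sign(N[2])
    hl,hr=np.median(a@N),np.median(b@N)
az=np.arctan2(N[1],N[0]);print('N',N,np.degrees(np.arccos(N[2])),np.degrees(az),hl,hr,len(a),len(b))
F=np.array([np.cos(az),np.sin(az),0]);F-=N*(F@N);F/=np.linalg.norm(F);Y=np.cross(N,F)
def c2(q):return np.stack([q@F,q@Y],-1)
A=c2(a);B=c2(b);
def outer(P,R):
    # centre s.t. points' max radius=R : extreme points by angle bin
    c=P.mean(0)
    for _ in range(10):
        d=P-c;t=np.arctan2(d[:,1],d[:,0]);k=((t+np.pi)/(2*np.pi)*36).astype(int)
        e=np.array([P[k==i][np.argmax(np.hypot(*d[k==i].T))] for i in range(36) if (k==i).any()])
        r=least_squares(lambda c:np.hypot(*(e-c).T)-R,c,loss='soft_l1',f_scale=.0007).x;c=r
    return c,np.hypot(*(e-c).T)
cb,rb=outer(B,.0255);ca,ra=outer(A,.034)
print('centers',ca,cb,np.sort(rb)*1000,np.sort(ra)*1000)
for c in (ca,cb): print('mouth',F*c[0]+Y*c[1]+N*hl)
c=cb; d=A-c;t=np.degrees(np.arctan2(d[:,1],d[:,0]))%360;r=np.hypot(*d.T)
m=(r>.0275)&(r<.034);print('ledge count /6deg from F',[(i*6,int(n)) for i,n in enumerate(np.histogram(t[m],bins=60,range=(0,360))[0])])
x=f-(F*c[0]+Y*c[1]+N*hl);P=np.stack([x@F,x@Y,x@N],-1)
t=np.degrees(np.arctan2(P[:,1],P[:,0]))%360;r=np.hypot(P[:,0],P[:,1])
m=(r>.0285)&(r<.034)
for lo,hi,nm in [(.003,.008,'post'),(-.02,-.003,'low')]:
    k=m&(P[:,2]>lo)&(P[:,2]<hi);print(nm,[(i*6,int(n)) for i,n in enumerate(np.histogram(t[k],bins=60,range=(0,360))[0]) if n])
E
```

```text
N [-0.4856 -0.1105  0.8672] 29.870583196806994 -167.18614149740293 -0.179404838197083 -0.17219177050203557 1130 1333
centers [-0.5845  0.1017] [-0.5875  0.1054] [16.0617 16.3532 16.7083 18.0601 18.1711 18.4427 18.6397 18.6602 19.2026
 20.3258 20.5041 20.9348 21.3051 21.5334 22.5035 22.6325 23.039  23.2154
 23.4532 23.4548 23.7348 24.3306 24.4944 24.6333 24.9307 25.0628 25.1601
 25.2774 25.3453 25.4357 25.514  28.8871 29.7772 31.0716 37.6538 37.8343] [25.35   25.5722 26.5918 32.599  33.5741 33.9024 33.9233 33.9393 34.0358
 34.0569 34.0581 34.1058 34.1261 34.1419 34.1712 34.1762 34.1797 34.2214
 34.2948 34.3301 34.4027 34.4483 34.4633 34.6114 34.6264 34.6532 34.7243
 34.7358 34.7516 34.7909 34.8959 34.9315]
mouth [0.6039 0.033  0.1355]
mouth [0.6073 0.03   0.137 ]
ledge count /6deg from F [(0, 10), (6, 10), (12, 11), (18, 15), (24, 12), (30, 19), (36, 16), (42, 13), (48, 7), (54, 0), (60, 0), (66, 0), (72, 0), (78, 0), (84, 0), (90, 2), (96, 8), (102, 7), (108, 5), (114, 5), (120, 8), (126, 5), (132, 9), (138, 8), (144, 8), (150, 9), (156, 10), (162, 12), (168, 11), (174, 14), (180, 14), (186, 15), (192, 16), (198, 20), (204, 20), (210, 21), (216, 24), (222, 20), (228, 21), (234, 18), (240, 25), (246, 6), (252, 0), (258, 2), (264, 0), (270, 2), (276, 10), (282, 0), (288, 0), (294, 2), (300, 6), (306, 6), (312, 4), (318, 5), (324, 4), (330, 5), (336, 5), (342, 4), (348, 5), (354, 7)]
post [(84, 4), (90, 5), (96, 3), (270, 6), (276, 21), (282, 14), (288, 1), (294, 1), (300, 2)]
low [(48, 1), (72, 5), (78, 2), (84, 2), (90, 1), (96, 4), (102, 13), (108, 11), (114, 17), (120, 21), (126, 23), (132, 36), (138, 48), (144, 33), (150, 44), (156, 43), (162, 46), (168, 38), (174, 31), (180, 27), (186, 31), (192, 34), (198, 34), (204, 34), (210, 34), (216, 35), (222, 23), (228, 20), (234, 13), (240, 8), (246, 6), (264, 13), (270, 24), (276, 24)]
```

Call:
{"method": "send_rows", "body": {"moves": "45 -34.7 0 -9.9 0;45 -34.7 0 -9.9 0;45 -34.7 0 -9.9 0;45 -34.7 0 -9.9 0;45 -34.7 0 -9.9 0;45 -34.7 0 -9.9 0;45 -34.7 0 -9.9 0;45 -34.7 0 -9.9 0;45 -34.7 0 -9.9 0;45 -34.7 0 -9.9 0;45 0 38 0 0;45 0 38 0 0;45 0 38 0 0;45 0 38 0 0;45 0 0 0 0"}}

```text
time_s: 4.03
position: [0.4326, 0.3491, 0.1118]
tcp_rot: [[0.204, -0.014, 0.979], [-0.979, -0.008, 0.204], [0.005, -1.0, -0.015]]
force: [-1.9, -1.3, -1.3]
opening: 0.52
```

```bash
python3 - <<'E'
from h import *
np.set_printoptions(precision=4,suppress=True)
s=read_state();print(s['position'],s['tcp_rot'][:,2])
p=capture('wrist');w=cloud(p,s);cv2.imwrite('pics/w2.png',p['image'])
f=w.reshape(-1,3);near=np.hypot(f[:,0]-.436,f[:,1]-.354)<.05
q=f[near&(f[:,2]>.057)&(f[:,2]<.07)];print(len(q),cv2.minAreaRect((q[:,:2]*1000).astype(np.float32)),np.median(q[:,2]))
q=f[near&(f[:,2]>.024)&(f[:,2]<.04)];print(len(q),cv2.minEnclosingCircle((q[:,:2]*1000).astype(np.float32)))
E
```

```text
[0.4326 0.3491 0.1118] [ 0.9788  0.2044 -0.0154]
2224 ((436.3616638183594, 354.9662780761719), (61.86547088623047, 16.003095626831055), 12.72708797454834) 0.06408893214908679
6682 ((436.1308898925781, 354.8341064453125), 41.22511672973633)
```

View pics/w2.png

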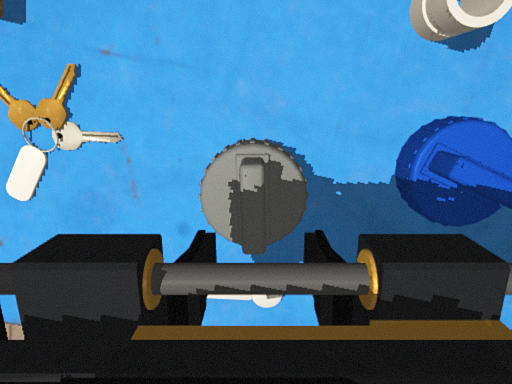

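The wrist view shows the grey cap and its bar centred at (255,195), with the blue one at (460,170) well clear. Descending.

Call:
{"method": "send_rows", "body": {"moves": "45 -1 20 0 0;45 0 25 0 0;45 0 20 0 0;45 0 0 0 0;45 0 0 0 0"}}

```text
time_s: 4.5
position: [0.4385, 0.3541, 0.0554]
tcp_rot: [[0.205, 0.002, 0.979], [-0.979, 0.001, 0.205], [-0.001, -1.0, 0.002]]
force: [-0.1, -1.1, 0.1]
opening: 0.517
```

Call:
{"method": "send_rows", "body": {"moves": "45 0 10 -2 0;45 0 8 0 0;45 0 0 0 0;16 0 0 0 0;14 0 0 0 0;10 0 0 0 0;10 0 0 0 0;10 0 0 0 0;10 0 0 0 0;10 0 0 0 0"}}

```text
time_s: 5.33
position: [0.4352, 0.3539, 0.0357]
tcp_rot: [[0.206, 0.0, 0.979], [-0.979, 0.0, 0.206], [-0.0, -1.0, 0.0]]
force: [-1.5, -0.2, 0.8]
opening: 0.182
```

Call:
{"method": "send_rows", "body": {"moves": "10 0 -20 0 0;10 0 -40 0 0;10 0 -40 0 0;10 0 -40 0 0;10 0 -40 0 0;10 34.9 0 9.4 0;10 34.9 0 9.4 0;10 34.9 0 9.4 0;10 34.9 0 9.4 0;10 34.9 0 9.4 0;10 34.9 0 9.4 0;10 34.9 0 9.4 0;10 34.9 0 9.4 0;10 34.9 0 9.4 0;10 34.9 0 9.4 0;10 0 0 0 0;10 0 0 0 0;10 0 0 0 0"}}

```text
time_s: 6.83
position: [0.5981, 0.0317, 0.2148]
tcp_rot: [[0.205, -0.002, 0.979], [-0.979, 0.001, 0.205], [-0.001, -1.0, -0.002]]
force: [-0.6, 0.4, -1.4]
opening: 0.18
```

```bash
cat > look.py <<'E'
from h import *
import sys
np.set_printoptions(precision=4,suppress=True)
s=read_state();print(s['time_s'],s['position'],s['tcp_rot'][:,2],s['force'],s['opening']*87)
out=[]
for n,X in [('scene',[.6,.035,.17]),('top',[.6,.035,.17]),('wrist',[.6,.035,.17])]:
    p=capture(n);st=s;u,v=map(int,proj(p,np.array(X),st)[0]);k=48 if n!='wrist' else 128
    b=cv2.copyMakeBorder(p['image'],k,k,k,k,cv2.BORDER_CONSTANT)[v:v+2*k,u:u+2*k]
    out.append(cv2.resize(b,(266,266),interpolation=cv2.INTER_CUBIC)); np.save(f'l_{n}.npy',cloud(p,st))
cv2.imwrite(f'pics/{sys.argv[1]}.png',np.hstack(out))
# cap top plane + bar from clouds (grey points above the neck)
M=np.array([.604,.033,.1355]);N=np.array([-.4856,-.1105,.8672])
for n in ['scene','top','wrist']:
    f=np.load(f'l_{n}.npy').reshape(-1,3);x=f-M;h=x@N;r=np.linalg.norm(x-h[:,None]*N,axis=1)
    q=h[(r<.036)&(h>0)&(h<.08)];print(n,'h hist',[(int(a*1000),int(b)) for b,a in zip(*np.histogram(q,bins=40,range=(0,.08))) if b>8])
E
python3 look.py l1
```

```text
6.8333 [0.5981 0.0317 0.2148] [ 0.9787  0.2054 -0.0021] [-0.5649  0.3628 -1.4472] 15.621616189845374
scene h hist [(0, 76), (2, 32), (4, 35), (6, 84), (8, 38), (58, 9), (60, 10), (62, 9), (64, 9), (66, 11), (70, 11), (72, 18), (74, 16), (76, 18), (78, 27)]
top h hist [(0, 22), (66, 10), (70, 11), (74, 10), (76, 21), (78, 18)]
wrist h hist []
```

View pics/l1.png

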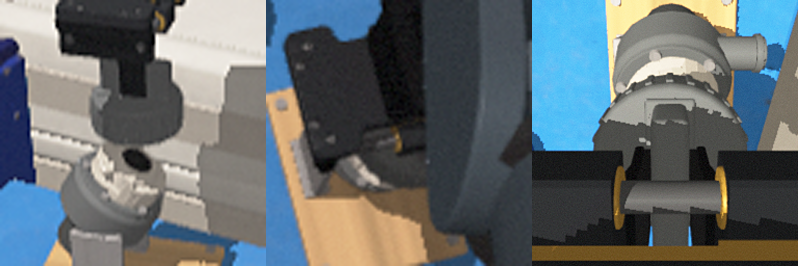

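The cap is held upright above the neck, the camera views agree, and the uphill lug side is clear. Lowering to contact.

Call:
{"method": "send_rows", "body": {"moves": "10 0 10 1 0;10 0 8 0 0;10 0 0 0 0;10 0 0 0 0"}}

```text
time_s: 7.32
position: [0.599, 0.0324, 0.1963]
tcp_rot: [[0.207, -0.003, 0.978], [-0.978, 0.0, 0.207], [-0.001, -1.0, -0.003]]
force: [-0.2, -0.7, -1.4]
opening: 0.179
```

Call:
{"method": "send_rows", "body": {"moves": "10 0 3 0 0;10 0 2 0 0;10 0 2 0 0;10 0 0 0 0"}}

```text
time_s: 7.65
position: [0.5998, 0.0318, 0.1902]
tcp_rot: [[0.206, -0.001, 0.979], [-0.979, 0.0, 0.206], [-0.0, -1.0, -0.001]]
force: [0.1, -0.8, -1.5]
opening: 0.179
```

Call:
{"method": "send_rows", "body": {"moves": "10 0 2 0 0;10 0 1 0 0;10 0 0 0 0"}}

```text
time_s: 7.9
position: [0.6001, 0.0317, 0.1875]
tcp_rot: [[0.206, 0.0, 0.979], [-0.979, -0.0, 0.206], [0.0, -1.0, 0.0]]
force: [0.6, -0.6, -1.0]
opening: 0.179
```

Call:
{"method": "send_rows", "body": {"moves": "10 0 1.5 0 0;10 0 1.5 0 0;10 0 0 0 0"}}

```text
time_s: 8.15
position: [0.6001, 0.0317, 0.1868]
tcp_rot: [[0.206, 0.001, 0.978], [-0.978, -0.0, 0.206], [0.001, -1.0, 0.001]]
force: [-4.9, 0.4, 9.2]
opening: 0.179
```

Contact came at 0.187 m against a predicted 0.188. Now pivoting the cap along the arc.

Call:
{"method": "send_rows", "body": {"moves": "10 0 0 -3 0;10 0 1.3 -2.2 0;10 0 1.4 -2.2 0;10 0 0 0 0"}}

```text
time_s: 8.48
position: [0.5955, 0.0304, 0.184]
tcp_rot: [[0.206, 0.008, 0.979], [-0.979, 0.0, 0.206], [0.001, -1.0, 0.008]]
force: [1.3, 1.1, 5.5]
opening: 0.179
```

Call:
{"method": "send_rows", "body": {"moves": "10 0 1.6 -2.2 0;10 0 1.7 -2.1 0;10 0 1.9 -2 0;10 0 1.9 -2 0;10 0 0 0 0"}}

```text
time_s: 8.9
position: [0.5872, 0.0285, 0.1765]
tcp_rot: [[0.206, 0.007, 0.979], [-0.979, -0.0, 0.206], [0.002, -1.0, 0.007]]
force: [2.3, 0.2, 4.7]
opening: 0.182
```

```bash
python3 look.py l2
```

```text
8.9 [0.5872 0.0285 0.1765] [0.9786 0.2058 0.0068] [2.3136 0.2107 4.7366] 15.807991711882527
scene h hist [(0, 24), (30, 11), (32, 11), (34, 21), (36, 27), (38, 23), (40, 35), (42, 38), (44, 27), (46, 39), (48, 30), (50, 27), (52, 14), (54, 16), (56, 15), (58, 16), (60, 13), (62, 11), (64, 14), (66, 11), (68, 13), (70, 13), (72, 10), (74, 9), (76, 14)]
top h hist [(42, 14), (44, 15), (46, 21), (48, 20), (50, 9)]
wrist h hist [(32, 187), (34, 682), (36, 1083), (38, 661), (40, 264), (42, 64), (44, 57), (46, 55), (48, 64), (50, 67), (52, 72), (54, 71), (56, 76), (58, 90), (60, 91), (62, 132), (64, 332), (66, 491), (68, 106), (70, 26), (72, 317), (74, 388), (76, 310), (78, 15)]
```

View pics/l2.png

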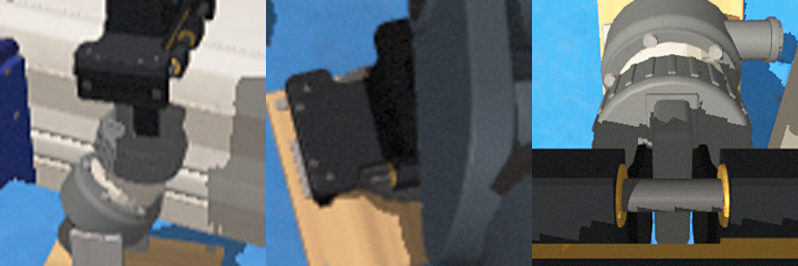

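The cap is tilting as planned (about 20°). Continuing.

Call:
{"method": "send_rows", "body": {"moves": "10 0 2 -2 0;10 0 2 -2 0;10 0 2.1 -1.9 0;10 0 2.1 -1.8 0;10 0 0 0 0"}}

```text
time_s: 9.47
position: [0.5792, 0.0267, 0.1678]
tcp_rot: [[0.206, 0.005, 0.979], [-0.979, -0.0, 0.206], [0.002, -1.0, 0.005]]
force: [2.0, 0.5, 4.5]
opening: 0.182
```

Call:
{"method": "send_rows", "body": {"moves": "10 0 2.1 -1.6 0;10 0 2 -1.4 0;10 0 1 0 0;10 0 0 0 0;10 0 0 0 0"}}

```text
time_s: 9.88
position: [0.5765, 0.0261, 0.1627]
tcp_rot: [[0.206, 0.005, 0.979], [-0.979, -0.0, 0.206], [0.002, -1.0, 0.005]]
force: [3.3, 0.4, 4.0]
opening: 0.185
```

```bash
cat > cap.py <<'E'
from h import *
np.set_printoptions(precision=4,suppress=True)
s=read_state();p=capture('wrist');w=cloud(p,s);M=np.array([.604,.033,.1355]);N=np.array([-.4856,-.1105,.8672])
print(round(s['time_s'],2),s['position'],'z az',np.degrees(np.arctan2(s['tcp_rot'][1,2],s['tcp_rot'][0,2])).round(1),s['force'],(s['opening']*87).round(1))
F=np.array([np.cos(np.radians(-167.2)),np.sin(np.radians(-167.2)),0]);F-=N*(F@N);F/=np.linalg.norm(F);Y=np.cross(N,F)
x=w.reshape(-1,3)-M;P=np.stack([x@F,x@Y,x@N],-1);r=np.hypot(P[:,0],P[:,1])
def plane(Q,tol):
    rng=np.random.default_rng(0);best=0
    for _ in range(600):
        a=Q[rng.choice(len(Q),3,False)];n=np.cross(a[1]-a[0],a[2]-a[0]);l=np.linalg.norm(n)
        if l<1e-6:continue
        n/=l;n*=np.sign(n[2])
        if n[2]<.8:continue
        k=abs((Q-a[0])@n)<tol
        if k.sum()>best:best=k.sum();B=k
    q=Q[B];c=q.mean(0);n=np.linalg.svd(q-c,full_matrices=False)[2][2];n*=np.sign(n[2]);return n,c,best,q
Q=P[(r<.037)&(P[:,2]>.012)&(P[:,2]<.04)]
n,c,b,q=plane(Q,.001)
h=(c@n)/n[2];print('flat top n',n,'tilt err deg',np.degrees(np.arccos(n[2])).round(1),'count',b,'top height on axis mm',(h*1000).round(1),'=> grip z',(h*1000+21).round(1))
# bar: points 28..36 above flat top
d=(P-c)@n;m=(d>.029)&(d<.037)&(r<.06)
if m.sum()>50:
    r_=cv2.minAreaRect((P[m][:,:2]*1000).astype(np.float32));print('bar top (F,Y mm)',len(P[m]),r_)
cv2.imwrite('pics/cap.png',p['image'])
E
python3 cap.py
```

```text
Traceback (most recent call last):
  File "cap.py", line 4, in <module>
    print(round(s['time_s'],2),s['position'],'z az',np.degrees(np.arctan2(s['tcp_rot'][1,2],s['tcp_rot'][0,2])).round(1),s['force'],(s['opening']*87).round(1))
                                                                                                                                    ^^^^^^^^^^^^^^^^^^^^^^^
AttributeError: 'float' object has no attribute 'round'
```

```bash
sed -i "s/(s\['opening'\]\*87).round(1)/round(s['opening']*87,1)/" cap.py; python3 cap.py
```

```text
9.93 [0.5765 0.0261 0.1627] z az 11.9 [ 2.7953 -0.9577  5.34  ] 15.9
flat top n [-0.0368 -0.0082  0.9993] tilt err deg 2.2 count 5274 top height on axis mm 33.1 => grip z 54.1
bar top (F,Y mm) 1970 ((-0.8512306213378906, -3.148029327392578), (33.79159927368164, 60.99839782714844), 76.71058654785156)
```

Call:
{"method": "send_rows", "body": {"moves": "20 0 0 0 0;20 0 0 0 0;20 0 0 0 0;20 0 0 0 0"}}

```text
time_s: 10.32
position: [0.5727, 0.0265, 0.1605]
tcp_rot: [[0.206, -0.004, 0.978], [-0.979, 0.0, 0.206], [-0.001, -1.0, -0.003]]
force: [0.1, -0.6, 0.7]
opening: 0.226
```

```bash
python3 cap.py
```

```text
10.32 [0.5727 0.0265 0.1605] z az 11.9 [ 0.0604 -0.6288  0.6595] 19.6
flat top n [-0.0017 -0.001   1.    ] tilt err deg 0.1 count 6035 top height on axis mm 32.1 => grip z 53.1
bar top (F,Y mm) 1939 ((1.1289825439453125, 3.3548660278320312), (61.26355743408203, 39.30397033691406), 18.889911651611328)
```

View pics/cap.png

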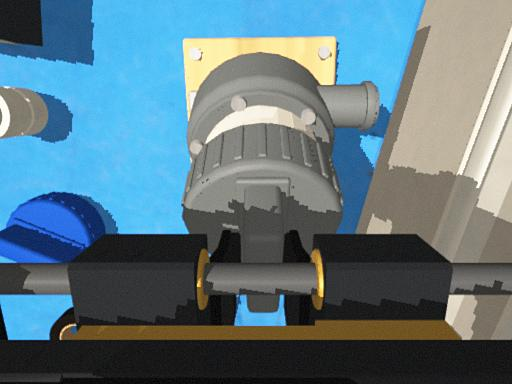

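Seated squarely: grip z is 53.1 mm with a tilt error of 0.1°. Next I raise the fingers so they clear the tilted cap top and turn anticlockwise.

Call:
{"method": "send_rows", "body": {"moves": "20 0 -14 4 0;19 0 0 0 -3;19 0 0 0 -5;19 0 0 0 -6;20 0 0 0 -6;20 0 0 0 -6;20 0 0 0 -6;21 0 0 0 -6;21 0 0 0 -6;21 0 0 0 0"}}

```text
time_s: 11.2
position: [0.5782, 0.0261, 0.1761]
tcp_rot: [[0.829, 0.0, 0.559], [-0.559, -0.002, 0.829], [0.001, -1.0, -0.001]]
force: [-1.9, -2.4, 3.1]
opening: 0.239
```

```bash
python3 cap.py
```

```text
11.2 [0.5782 0.0261 0.1761] z az 56.0 [-1.892  -2.3668  3.1429] 20.8
flat top n [-0.0156  0.0251  0.9996] tilt err deg 1.7 count 4297 top height on axis mm 32.5 => grip z 53.5
bar top (F,Y mm) 2142 ((1.5953083038330078, -0.7989082336425781), (63.047637939453125, 38.1828727722168), 16.13121223449707)
```

Call:
{"method": "send_rows", "body": {"moves": "22 0 0 0 -6;22 0 0 0 -6;23 0 0 0 -6;23 0 0 0 -6;24 0 0 0 -6;24 0 0 0 -6;24 0 0 0 0;24 0 0 0 0"}}

```text
time_s: 11.92
position: [0.5781, 0.0276, 0.175]
tcp_rot: [[1.0, -0.0, -0.029], [0.029, 0.001, 1.0], [-0.0, -1.0, 0.001]]
force: [1.2, -0.3, -0.4]
opening: 0.281
```

```bash
python3 cap.py
```

```text
11.92 [0.5781 0.0276 0.175 ] z az 91.7 [ 1.2239 -0.2569 -0.4238] 24.4
flat top n [-0.0028  0.035   0.9994] tilt err deg 2.0 count 2978 top height on axis mm 31.2 => grip z 52.2
bar top (F,Y mm) 2679 ((0.5123343467712402, -0.6608695983886719), (61.854305267333984, 44.00649642944336), 45.5324821472168)
```

View pics/cap.png

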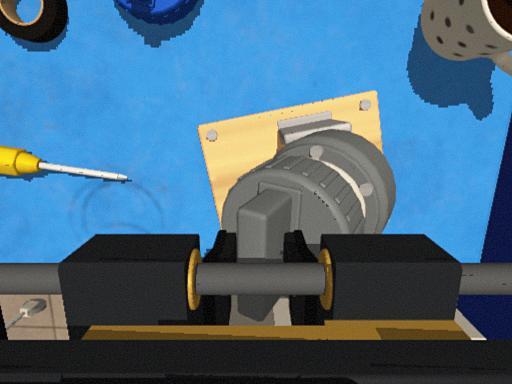

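The bar lags the jaws by about 15–20° and the cap is still on the ledge. I keep turning.

Call:
{"method": "send_rows", "body": {"moves": "24 0 0 0 -6;24 0 0 0 -6;24 0 0 0 -6;24 0 0 0 0;24 0 0 0 0"}}

```text
time_s: 12.38
position: [0.5819, 0.0267, 0.1762]
tcp_rot: [[0.942, 0.009, -0.334], [0.334, -0.0, 0.942], [0.008, -1.0, -0.003]]
force: [6.2, -0.9, -0.8]
opening: 0.282
```

```bash
cat >> cap.py <<'E'
# bar front face/ends: midline of bar points just above flat top (4..26 mm), non-finger (camera-side half)
col=p['image'].reshape(-1,3).astype(int)
m=(d>.030)&(d<.036)&(r<.034)&(col.max(1)>60)
if m.sum()>30:
    q=P[m][:,:2];c2=q.mean(0);v=np.linalg.svd(q-c2,full_matrices=False)[2][0];print('bar top visible',m.sum(),c2*1000,'PCA ang from F',np.degrees(np.arctan2(v[1],v[0]))%180,'ang centroid',np.degrees(np.arctan2(c2[1],c2[0]))%180)
E
python3 cap.py
```

```text
12.38 [0.5819 0.0267 0.1762] z az 109.5 [ 6.1868 -0.912  -0.7704] 24.6
flat top n [-0.0502  0.1099  0.9927] tilt err deg 6.9 count 3227 top height on axis mm 30.1 => grip z 51.1
bar top (F,Y mm) 2626 ((-1.9508094787597656, 2.1016387939453125), (63.6497688293457, 41.342254638671875), 55.78830337524414)
bar top visible 1482 [-6.0288 -8.2838] PCA ang from F 80.09266880810671 ang centroid 53.953710252756835
```

Call:
{"method": "send_rows", "body": {"moves": "32 0 0 0 0;32 0 0 0 0;32 0 0 0 0"}}

```text
time_s: 12.68
position: [0.5771, 0.0275, 0.175]
tcp_rot: [[0.941, -0.003, -0.339], [0.339, 0.001, 0.941], [-0.002, -1.0, 0.002]]
force: [-0.5, -0.7, 0.4]
opening: 0.355
```

```bash
python3 cap.py; python3 look.py l3
```

```text
12.68 [0.5771 0.0275 0.175 ] z az 109.8 [-0.5013 -0.7271  0.4142] 30.8
flat top n [ 0.1142 -0.092   0.9892] tilt err deg 8.4 count 1699 top height on axis mm 24.4 => grip z 45.4
bar top (F,Y mm) 1208 ((-3.87552547454834, -7.125404357910156), (40.54933547973633, 48.9278564453125), 66.1357650756836)
bar top visible 306 [  5.4752 -24.5057] PCA ang from F 72.82254917821896 ang centroid 102.59453012986602
12.7333 [0.5768 0.0276 0.1749] [-0.3394  0.9406  0.0018] [-0.4412 -0.3641  0.5886] 31.268105402768665
scene h hist [(12, 9), (14, 30), (16, 33), (18, 13), (20, 37), (22, 33), (24, 55), (26, 45), (28, 23), (46, 13), (48, 21), (50, 40), (52, 20), (54, 9), (64, 11), (74, 9)]
top h hist [(12, 9), (14, 19), (16, 19), (18, 13), (20, 27), (22, 38), (24, 61), (26, 32), (28, 11), (32, 10), (36, 12), (40, 10), (42, 11), (46, 9), (48, 19), (50, 35), (52, 37)]
wrist h hist [(10, 16), (12, 18), (14, 54), (16, 75), (18, 83), (20, 226), (22, 625), (24, 1333), (26, 709), (28, 237), (30, 170), (32, 176), (34, 178), (36, 193), (38, 199), (40, 221), (42, 236), (44, 236), (46, 251), (48, 459), (50, 1274), (52, 579), (54, 55), (56, 64), (58, 96), (60, 103), (62, 124), (64, 95), (66, 94), (68, 72), (70, 71), (72, 51), (74, 69), (76, 68), (78, 74)]
```

View pics/cap.png

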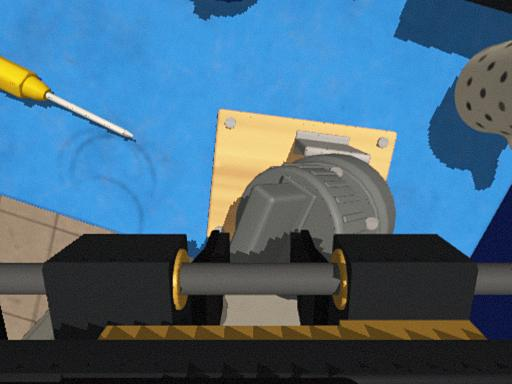

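Call:
{"method": "send_rows", "body": {"moves": "32 0 0 0 0;32 0 0 0 0"}}

```text
time_s: 13.05
position: [0.5778, 0.0274, 0.1754]
tcp_rot: [[0.94, -0.001, -0.34], [0.34, 0.0, 0.94], [-0.0, -1.0, 0.0]]
force: [-0.8, -1.2, 0.1]
opening: 0.37
```

```bash
python3 cap.py; python3 look.py l3
```

```text
13.05 [0.5778 0.0274 0.1754] z az 109.9 [-0.7572 -1.1736  0.1234] 32.2
flat top n [ 0.2175 -0.0608  0.9742] tilt err deg 13.1 count 1785 top height on axis mm 22.0 => grip z 43.0
bar top (F,Y mm) 2274 ((-1.995309829711914, -18.671138763427734), (62.37089538574219, 38.56024932861328), 24.014102935791016)
bar top visible 1610 [  9.6725 -14.9157] PCA ang from F 71.33612671168305 ang centroid 122.96259677489601
13.1 [0.5779 0.0273 0.1754] [-0.3403  0.9403  0.0002] [ 0.2263  1.2678 -0.524 ] 32.105895660821055
scene h hist [(14, 34), (16, 35), (18, 16), (20, 27), (22, 42), (24, 52), (26, 51), (28, 18), (40, 12), (44, 14), (48, 17), (50, 35), (52, 30), (66, 13)]
top h hist [(12, 11), (14, 21), (16, 14), (18, 15), (20, 21), (22, 41), (24, 60), (26, 40), (28, 16), (34, 12), (40, 12), (44, 11), (48, 21), (50, 38), (52, 29)]
wrist h hist [(12, 21), (14, 50), (16, 77), (18, 83), (20, 203), (22, 680), (24, 1364), (26, 740), (28, 260), (30, 177), (32, 169), (34, 185), (36, 194), (38, 201), (40, 245), (42, 230), (44, 247), (46, 258), (48, 439), (50, 1282), (52, 571), (54, 58), (56, 68), (58, 88), (60, 109), (62, 113), (64, 93), (66, 97), (68, 66), (70, 64), (72, 59), (74, 62), (76, 77), (78, 63)]
```

View pics/l3.png

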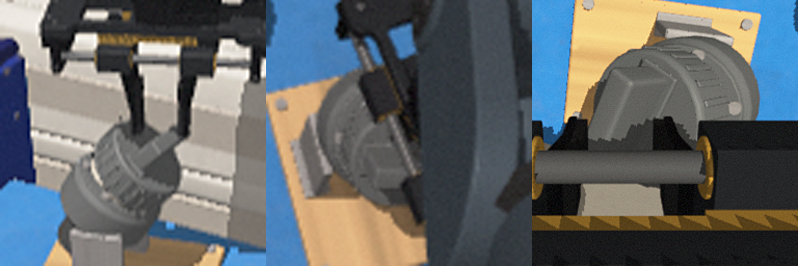

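```bash
cat > fit.py <<'E'
from h import *
from scipy.optimize import least_squares
from scipy.spatial.transform import Rotation as Ro
np.set_printoptions(precision=1,suppress=True)
M=np.array([.604,.033,.1355]);N=np.array([-.4856,-.1105,.8672])
F=np.array([np.cos(np.radians(-167.2)),np.sin(np.radians(-167.2)),0]);F-=N*(F@N);F/=np.linalg.norm(F);Y=np.cross(N,F)
s=read_state();print(round(s['time_s'],2),s['position']*1000,s['force'],round(s['opening']*87,1))
W=np.array([F,Y,N]);T=np.array(s['tcp_rot']);tp=np.array(s['position']);P=[]
for n in ['scene','top','wrist']:
    p=capture(n);w=cloud(p,s).reshape(-1,3);w=w[np.isfinite(w[:,0])]
    t=(w-tp)@T;k=(t[:,1]<.001)&(abs(t[:,0])<.07)&(abs(t[:,0])>s['opening']*.0435-.0015)&(abs(t[:,2])<.02)  # fingers
    k|=t[:,1]<-.03
    x=(w-M)@W.T;m=~k&(np.hypot(x[:,0],x[:,1])<.05)&(x[:,2]>.008)&(x[:,2]<.075)
    x=x[m]; 
    if len(x)>900:x=x[np.random.default_rng(0).choice(len(x),900,False)]
    P.append(x);print(n,len(x),end=' ')
P=np.vstack(P)
def sdf(q):
    r=np.hypot(q[:,0],q[:,1]);a=np.stack([r-.04,abs(q[:,2]-.016)-.016],-1)
    b=np.stack([abs(q[:,0])-.031,abs(q[:,1])-.008,abs(q[:,2]-.047)-.019],-1)
    f=lambda a:np.linalg.norm(np.maximum(a,0),axis=1)+np.minimum(a.max(1),0)
    return np.minimum(f(a),f(b))
best=None
for y in range(-80,100,20):
    for z in (0,-.012):
        def res(v):
            R=Ro.from_euler('ZXY',v[3:]).as_matrix();g=v[:3]*.01;return sdf((P-g)@R)*1000
        o=least_squares(res,[0,0,z*100,np.radians(y),0,0],loss='cauchy',f_scale=1.)
        if best is None or o.cost<best.cost:best=o
v=best.x;R=Ro.from_euler('ZXY',v[3:]).as_matrix();g=v[:3]*10+R[:,2]*53
e=abs(res(v));print('\ncost',round(best.cost),'inlier frac',(e<2).mean().round(2),'GRIP (F,Y,N) mm',g,'axis',R[:,2].round(3),'tilt',np.degrees(np.arccos(R[2,2])).round(1),'bar ang from F',((np.degrees(np.arctan2(R[1,0],R[0,0]))+90)%180-90).round(1))
E
python3 fit.py
```

```text
13.25 [578.   27.2 175.4] [-0.4  0.2  0.2] 31.9
scene 576 top 546 wrist 900 
cost 726 inlier frac 0.87 GRIP (F,Y,N) mm [12.  -1.9 40.2] axis [ 0.2 -0.1  1. ] tilt 13.8 bar ang from F 73.9
```

The cap has dropped: base origin 11.5 mm down, grip height 40 mm, bar at 74°. It has tipped 14° downhill about its lug line, because the loose jaws let it. I'll lift, re-align the jaws to the bar, straddle it and push it upright from the downhill side.

Call:
{"method": "send_rows", "body": {"moves": "36 0 -15 0 0;36 0 -10 0 6;36 0 0 0 6;36 0 0 0 6;36 0 0 0 6;36 -4 0 0 0;36 0 10 0 0;36 0 10 0 0;36 0 0 0 0;36 0 0 0 0"}}

```text
time_s: 14.23
position: [0.5731, 0.0275, 0.179]
tcp_rot: [[0.997, -0.003, 0.071], [-0.071, 0.0, 0.997], [-0.003, -1.0, 0.0]]
force: [0.2, -0.6, -0.5]
opening: 0.414
```

Call:
{"method": "send_rows", "body": {"moves": "36 0 6 0 0;36 0 6 0 0;36 0 0 0 0;36 0 0 0 0"}}

```text
time_s: 14.57
position: [0.5738, 0.0275, 0.1679]
tcp_rot: [[0.997, -0.001, 0.071], [-0.071, 0.0, 0.997], [-0.001, -1.0, 0.0]]
force: [0.1, 0.4, -0.4]
opening: 0.418
```

```bash
python3 fit.py
```

```text
14.57 [573.8  27.5 167.9] [ 0.1  0.4 -0.4] 36.3
scene 523 top 426 wrist 900 
cost 632 inlier frac 0.88 GRIP (F,Y,N) mm [12.7 -1.9 39.9] axis [ 0.2 -0.   1. ] tilt 13.8 bar ang from F 73.3
```

Call:
{"method": "send_rows", "body": {"moves": "34 2 0 0 0;32 2 0 0 0;30 2 0 0 0;28 2 0 0 0;26 1.5 0 0 0;26 1 0 0 0;26 0 0 0 0;26 0 0 0 0"}}

```text
time_s: 15.38
position: [0.5847, 0.0267, 0.1684]
tcp_rot: [[0.997, 0.0, 0.072], [-0.072, -0.0, 0.997], [0.0, -1.0, -0.0]]
force: [-0.4, -0.8, 0.3]
opening: 0.299
```

```bash
python3 fit.py
```

```text
15.38 [584.7  26.7 168.4] [-0.4 -0.8  0.3] 26.0
scene 514 top 403 wrist 900 
cost 637 inlier frac 0.87 GRIP (F,Y,N) mm [ 0.4  0.9 40.6] axis [0. 0. 1.] tilt 0.7 bar ang from F 73.3
```

Upright again: tilt 0.7°, grip height 40.6 mm. Now screwing clockwise.

Call:
{"method": "send_rows", "body": {"moves": "25.5 0 0 0 4;25 0 0 0 4;24.5 0 0 0 4;24 0 0 0 4;23.5 0 0 0 4;23 0 0 0 4;22.5 0 0 0 4;22 0 0 0 4;22 0 0 0 0;22 0 0 0 0"}}

```text
time_s: 16.37
position: [0.5832, 0.0264, 0.1692]
tcp_rot: [[0.809, -0.003, 0.588], [-0.588, -0.001, 0.809], [-0.002, -1.0, -0.002]]
force: [-4.8, -0.4, 5.7]
opening: 0.254
```

```bash
python3 fit.py
```

```text
16.37 [583.2  26.4 169.2] [-4.8 -0.4  5.7] 22.1
scene 546 top 129 wrist 900 
cost 507 inlier frac 0.87 GRIP (F,Y,N) mm [-1.7  0.1 40.3] axis [-0.1  0.   1. ] tilt 3.1 bar ang from F 55.8
```

Call:
{"method": "send_rows", "body": {"moves": "22 0 -2 0 4;21.5 0 0 0 4;21 0 0 0 4;20.5 0 0 0 4;20 0 0 0 4;19.5 0 0 0 4;19 0 0 0 4;19 0 0 0 4;19 0 0 0 0;19 0 0 0 0"}}

```text
time_s: 17.35
position: [0.583, 0.0265, 0.1703]
tcp_rot: [[0.375, -0.003, 0.927], [-0.927, -0.001, 0.375], [-0.001, -1.0, -0.003]]
force: [-4.6, -2.2, 3.2]
opening: 0.224
```

```bash
python3 fit.py
```

```text
17.35 [583.   26.5 170.3] [-4.6 -2.2  3.2] 19.5
scene 565 top 11 wrist 900 
cost 497 inlier frac 0.87 GRIP (F,Y,N) mm [-2.   1.5 37.8] axis [-0.  0.  1.] tilt 3.5 bar ang from F 21.7
```

Call:
{"method": "send_rows", "body": {"moves": "19 0 0 0 4;18.5 0 0 0 4;18 0 0 0 4;18 0 0 0 4;18 0 0 0 4;18 0 0 0 4;18 0 0 0 0;18 0 0 0 0"}}

```text
time_s: 18.17
position: [0.5825, 0.0289, 0.1698]
tcp_rot: [[-0.034, -0.004, 0.999], [-0.999, 0.004, -0.034], [-0.004, -1.0, -0.004]]
force: [-5.2, 4.3, 1.3]
opening: 0.212
```

```bash
python3 fit.py
```

```text
18.17 [582.5  28.9 169.8] [-5.2  4.3  1.3] 18.5
scene 537 top 132 wrist 900 
cost 522 inlier frac 0.86 GRIP (F,Y,N) mm [-1.4 -0.2 36.7] axis [-0. -0.  1.] tilt 2.6 bar ang from F 1.4
```

Call:
{"method": "send_rows", "body": {"moves": "18 0 0 0 4;18 0 0 0 4;17 0 0 0 4;17 0 0 0 0;17 0 0 0 0"}}

```text
time_s: 18.73
position: [0.5799, 0.0261, 0.1697]
tcp_rot: [[-0.241, -0.011, 0.971], [-0.971, -0.002, -0.241], [0.004, -1.0, -0.01]]
force: [-9.7, -3.9, 4.7]
opening: 0.211
```

```bash
python3 fit.py; python3 -c "
from rig import *;print(read_state()['moment'],read_state()['tcp_rot'])"
```

```text
18.73 [579.9  26.1 169.7] [-9.7 -3.9  4.7] 18.4
scene 545 top 196 wrist 900 
cost 555 inlier frac 0.86 GRIP (F,Y,N) mm [-0.7  4.3 35.2] axis [-0.   0.1  1. ] tilt 3.8 bar ang from F -0.1
[-0.67499671  1.86123621  0.04597133] [[-0.24111216 -0.01088188  0.97043625]
 [-0.97048855 -0.00153113 -0.24114233]
 [ 0.00410994 -0.99993962 -0.01019156]]
```

Another 12° of tool turn moved the bar only 1.5°, so it is at the hard stop. Releasing and backing off.

Call:
{"method": "send_rows", "body": {"moves": "24 0 0 0 -5;40 0 0 0 -5;50 0 0 0 0;50 0 0 0 0;50 0 -20 0 0;50 0 -40 0 0;50 0 -40 0 0;50 0 0 0 0;50 0 0 0 0;50 0 0 0 0"}}

```text
time_s: 19.72
position: [0.5845, 0.0269, 0.2703]
tcp_rot: [[-0.072, 0.0, 0.997], [-0.997, 0.0, -0.072], [-0.0, -1.0, 0.0]]
force: [0.1, -0.3, 0.0]
opening: 0.575
```

```bash
python3 fit.py; python3 look.py l4
```

```text
19.72 [584.5  26.9 270.3] [ 0.1 -0.3  0. ] 50.0
scene 636 top 835 wrist 900 
cost 896 inlier frac 0.85 GRIP (F,Y,N) mm [-1.9  2.7 36.2] axis [-0.  0.  1.] tilt 1.6 bar ang from F 0.3
19.8667 [0.5835 0.0269 0.2686] [ 0.9974 -0.072  -0.0036] [-0.3191 -0.6505 -0.1442] 50.01219818215001
scene h hist [(12, 15), (14, 85), (16, 72), (18, 35), (20, 21), (22, 17), (24, 15), (26, 17), (28, 17), (30, 14), (32, 17), (34, 24), (36, 13), (38, 20), (40, 14), (42, 18), (44, 29), (46, 53), (48, 18)]
top h hist [(12, 57), (14, 185), (16, 151), (18, 47), (42, 9), (44, 37), (46, 106), (48, 37)]
wrist h hist [(12, 422), (14, 2051), (16, 587), (18, 145), (20, 34), (22, 33), (24, 40), (26, 39), (28, 34), (30, 36), (32, 46), (34, 42), (36, 34), (38, 34), (40, 52), (42, 55), (44, 266), (46, 869)]
```

View pics/l4.png

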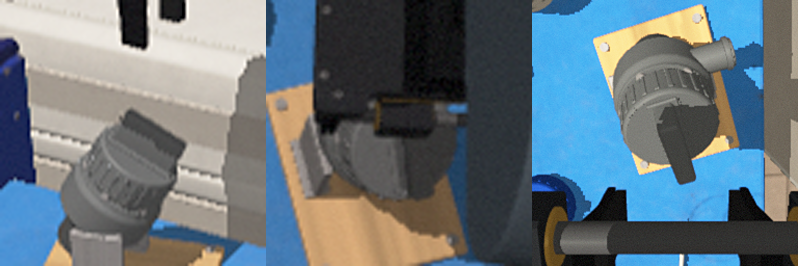

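```bash
python3 -c "
from rig import *;print(hand_in())"
```

```text
the job is handed in; nothing more can be done
None
```

The grey filter cap is screwed down to the stop on the pump neck, and I let go and handed the job in. The arm clock stood at about 20 s, out of the 51 s allowed.

- **Placing:** the tool could only turn about the vertical. I hooked one lug behind the neck's upper edge and pivoted the cap in the jaws until it sat squarely on the ledge. There it measured 53.1 mm grip height and 0.1° tilt.
- **Dropping in:** I turned it anticlockwise until it fell through the notches. It tipped about 14° downhill, so I pushed it upright again; it then measured 40.6 mm, 0.7° tilt and the bar at 73°.
- **Screwing down:** I turned it clockwise until the bar stopped following the jaws, taking that as the hard stop, then opened the fingers and lifted clear.

**Last check after release:**

| Measure | Result | Limit |
|---|---|---|
| Grip height | 36.2 mm | 38.8 mm |
| Offset from axis | −1.9 and 2.7 mm | ±5 mm |
| Tilt | 1.6° | 7° |
| Bar from the lean direction | 0.3° | 12° from the home direction |

- **Bar angle:** the limit is measured from the home direction, which I only estimated to within a few degrees, from the notch and post positions.
- **Measuring error:** one reading under load gave a 4.3 mm offset, and the fit is good to about 2 mm.
- **Coupling and tape roll:** I did not re-measure either one, but the arm's path stayed clear of both.

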